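# Hang washed face-shield frames on the drying rail and start the dryer

## Robot

A 7-joint arm with a two-finger parallel gripper is mounted at the origin on the work surface. World frame = base frame: x ahead of the robot, y to its left, z up, the work surface at z = 0. Lengths are in m, angles in rad, forces in N, time in s.
With the tool pointing down it reaches from about 0.425 to 1.025 m from the base axis. Payload 9.4 kg.
Tool frame: the origin (TCP) lies between the finger pads; the fingertips stand tcp_to_tips ahead of it and the grasp point (between the pads) lies 11 mm behind it (tcp_to_tips is the distance from the TCP to the fingertips, in m); z points along the fingers, y is the line along which they close (so a half turn about z gives the same grasp; the last joint's range is limited). The gripper opens to 85 mm and grips with 20 to 120 N. Pads are 22 mm wide; open, the fingers measure 114 mm over their backs; the gripper's body (76 mm by 85 mm) begins 54 mm behind the grasp point. The pads swing forward as they close: fully open they stand 13 mm farther back than shut.
Start: joints at [-0.077, 0.599, -0.003, 1.599, 0.002, 0.943, -0.08], TCP at [0.725, -0, 0.207] pointing down, gripper open.
Joint ranges: [-2.57, 2.57], [-0.35, 1.97], [-1.29, 1.29], [0.11, 2.56], [-1.05, 4.19], [0.11, 1.86], [-2.63, 2.63]. Speed limits (rad/s): [2.22, 2.22, 3.01, 3.01, 3.14, 3.14, 3.14].

## Interface

Orientations are given as a rotation vector (axis times angle).
In Python, from workcell import * gives the robot as it stands. The module is installed in compiled form; this text tells all that it offers.
- The arm moves only by the tool servo_tool, never from a script. Its argument "motion" is text: rows parted by semicolons, each of 6 numbers parted by spaces: the shift along the world's x, y, z in cm, then the turn, a rotation vector about the world's x, y, z in degrees. A call has 1 to 12 rows; each row is the pose to reach, as a shift and turn from the pose commanded when the call began; what a row does not reach only later rows make up. A row lasts 1/12 s, in which the tool goes at most 41.7 mm and 7.16 degrees, less where a joint would pass 70% of its speed; a pose out of reach is approached as far as the arm can. A call with a gripper value outside its range is refused whole. "jaw" is the finger opening in cm, from 0 to 8.54, set as the call begins (left out, the last holds). The fingers move at their own pace and stop on an object; "force" is the grip in N (left out, the last holds). Time passes only in rows, so rows that repeat a pose let the fingers close. It gives the time, the measured TCP pose, the force, the opening and the grip force at its end, in the units of the state.
- sense(): the state, without advancing time (a new reading comes with each control period).
- get_image(name): name is "scene" or "side" or "wrist"; returns a dict with "image" (384x512x3 uint8, red, green, blue), "range_z" (384x512 float32, m along the optical axis (not along the pixel's ray), 0 where there is no reading), "fx", "fy", "cx", "cy" (pixels), "R" (3x3) and "t" (3): a world point X has camera coordinates R X + t. Camera axes: x right, y down, z forward; pixel columns grow to the right and rows downward; lengths in m; the calibration is good to about 2 mm. A picture is of the moment at which its call begins.
- job_done(): hands the job in; it is judged then, once.
Trained networks look in the newest picture that a camera, given by its name, has taken for a name from the list of things; names that differ only in an ending like _2 or _b are one class to them, and where a whole thing is asked for, a point or a joint stands for the part that bears it (a point fixed in the world has none). Each returns a list of dicts, best first, with "p" (0 to 1); they miss things now and then, are a little off and sometimes report something else, mostly with a low value. They report only what shows in the picture. A call takes as long as a camera call. They do not tell look-alikes from the thing itself.
- outline_of(label, camera): "mask" (384x512 bool, what is visible of it) and "rect" ([left, top, width, height] as shares, 0 to 1, of the picture: columns of its width, rows of its height, round what is visible of it).
- pinpoint(label, camera): "position" ([column, row] as shares, 0 to 1, of the picture: columns of its width, rows of its height: a listed point, or the origin of a listed thing).
The state is a dict: "t": time; "joint_positions": joint angles; "dq": joint speeds; "joint_torque": joint torques, N m; "ee_pos": TCP position; "eef_rot": TCP orientation; "ft_force": force on the tool from outside, world axes, zero at the start; "torque": the same for the moment, N m; "opening": opening from 0.0 (shut) to 1.0 (fully open); "gripper_force": force on a finger pad.
Only numpy, scipy, OpenCV 4.12 (cv2) and the standard library are available. Lean on these libraries where they do the work, as an engineer would, in place of code of your own. Each camera call takes 0.05 s, during which the arm holds its last target. There are 200 camera calls.

## Task

First, before touching any frame, slide the drip tray in under the drying rail, centred below the bar and parallel to it. Then take every headband frame out of the wash tray and hang it astride the bar, crown up, somewhere between the two posts. When all hang there, press the dryer's treadle fully down to its stop for a second and let it come up again; leave the frames hanging still, the drip tray in its place and the bottles undisturbed.

Things in the scene. Friction and masses are not known exactly. Their poses are not given: they have to be found in the camera images.
- rail: Fixed drying rail: level round steel bar, 16 mm thick, along the rail's y, on two 20 mm posts at y = +190 and -190 mm, 187 mm high (foot plates 70 x 30 x 6 mm); 360 mm of free bar. A white blower housing (120 x 70 x 150 mm high) stands beyond the -y post. Origin: on the bench below the bar's middle; -x faces the robot.
- bar_mid (a point): Middle of the bar, on its centre line, 175 mm above the bench (the bar's top is at 183 mm). y runs along the bar, z up.
- drip_tray: Loose aluminium drip tray, 130 (x) x 250 (y) x 20 mm high, 0.5 kg; a solid handle 36 wide (y), 18 high, sticks out 120 mm from the middle of its -x side. Origin: centre of its underside. Starts 55 to 75 mm in front of the bar and slides on the bench. Its place: origin below the bar's middle, y along the bar, handle to the robot (axes as the rail's).
- tray_handle (a point): Point on top of the drip tray's handle, 150 mm from the tray's origin towards its -x, 18 mm above its underside. The handle runs from 65 to 185 mm and can be gripped across its 36 mm anywhere; its outer part keeps the gripper clear of frames that hang on the bar.
- wash_tray: Fixed grey wash tray, 146 (x) x 296 (y) x 30 mm high, floor and walls 5 mm thick, split by three 5 mm dividers into four compartments in a row along its y, 73 mm apart centre to centre. Origin: centre of its underside.
- treadle (a joint): Treadle angle in rad: 0 = up (at rest), 0.2 = fully down against its stop. A spring pushes it back up: at the pad about 3 N to start it and 10 N to hold it at the stop.
- treadle_pad (a point): Where to press the hinged grey treadle (plate 130 x 68 x 8 mm, black rubber facing): its top, 105 mm from the hinge, near the free end that faces the robot; about 57 mm above the bench when up, 21 mm lower when fully down. Slopes up to the robot by 0.22 rad at rest. Its base, 150 x 84 mm, is fixed on the bench.
- bottle_a: Loose closed bottle, 60 mm in diameter, 130 mm high; a bystander. Origin: centre of its underside.
- bottle_b: Loose closed bottle, 48 mm in diameter, 100 mm high; a bystander. Origin: centre of its underside.
- frame0: Rigid white headband frame, one of up to 4 alike (90 g): upside-down U of 8 mm band, 110 wide (x), 28 broad (y), 107 mm high, open below, 94 mm clear between its legs; on the crown a block 50 (x) x 28 (y) mm, z = 93 to 107 mm, to grip across its 28 mm. Origin: midway between the leg ends, z up to the crown. Starts standing in a wash tray compartment. Hung, the bar runs along its y.
- crown0 (a point): Middle of the underside of the crown of frame0, 85 mm above the frame's origin; this rests on the bar when hung.
- frame1: Rigid white headband frame, one of up to 4 alike (90 g): upside-down U of 8 mm band, 110 wide (x), 28 broad (y), 107 mm high, open below, 94 mm clear between its legs; on the crown a block 50 (x) x 28 (y) mm, z = 93 to 107 mm, to grip across its 28 mm. Origin: midway between the leg ends, z up to the crown. Starts standing in a wash tray compartment. Hung, the bar runs along its y.
- crown1 (a point): Middle of the underside of the crown of frame1, 85 mm above the frame's origin; this rests on the bar when hung.
- frame2: Rigid white headband frame, one of up to 4 alike (90 g): upside-down U of 8 mm band, 110 wide (x), 28 broad (y), 107 mm high, open below, 94 mm clear between its legs; on the crown a block 50 (x) x 28 (y) mm, z = 93 to 107 mm, to grip across its 28 mm. Origin: midway between the leg ends, z up to the crown. Starts standing in a wash tray compartment. Hung, the bar runs along its y.
- crown2 (a point): Middle of the underside of the crown of frame2, 85 mm above the frame's origin; this rests on the bar when hung.
- frame3: Rigid white headband frame, one of up to 4 alike (90 g): upside-down U of 8 mm band, 110 wide (x), 28 broad (y), 107 mm high, open below, 94 mm clear between its legs; on the crown a block 50 (x) x 28 (y) mm, z = 93 to 107 mm, to grip across its 28 mm. Origin: midway between the leg ends, z up to the crown. Starts standing in a wash tray compartment. Hung, the bar runs along its y.
- crown3 (a point): Middle of the underside of the crown of frame3, 85 mm above the frame's origin; this rests on the bar when hung.
Not all that is in view belongs to the job. Leave any green or purple look-alike of the frame3 alone. Several things look just like the part that bears treadle: the one meant starts farthest from the robot's base.

How it is judged:
On the way, in this order (a step that is already met when the one before it is completed fails the run):
1. the drip tray is under the bar, all frames still in the wash tray (x of drip_tray in the frame of rail between -0.03 and 0.03 m and y of drip_tray in the frame of rail between -0.035 and 0.035 m and z of drip_tray in the frame of rail below 0.01 m and angle between the y axis of drip_tray and the y axis of rail, either way round below 0.15 rad and distance of each of frame0, frame1, frame2, frame3 from where it was at the start of the episode below 0.04 m), for 0.2 s.
2. every frame hangs astride the bar, the treadle is up (x of crown0 in the frame of bar_mid between -0.03 and 0.03 m and y of crown0 in the frame of bar_mid between -0.175 and 0.175 m and z of crown0 in the frame of bar_mid between -0.006 and 0.022 m and angle between each of frame0, frame1, frame2, frame3's own z axis and vertical below 0.5 rad and x of crown1 in the frame of bar_mid between -0.03 and 0.03 m and y of crown1 in the frame of bar_mid between -0.175 and 0.175 m and z of crown1 in the frame of bar_mid between -0.006 and 0.022 m and x of crown2 in the frame of bar_mid between -0.03 and 0.03 m and y of crown2 in the frame of bar_mid between -0.175 and 0.175 m and z of crown2 in the frame of bar_mid between -0.006 and 0.022 m and x of crown3 in the frame of bar_mid between -0.03 and 0.03 m and y of crown3 in the frame of bar_mid between -0.175 and 0.175 m and z of crown3 in the frame of bar_mid between -0.006 and 0.022 m and value of joint treadle below 0.03 rad), for 0.3 s.
3. the treadle is pressed down to its stop with every frame hanging (value of joint treadle above 0.18 rad and x of crown0 in the frame of bar_mid between -0.03 and 0.03 m and y of crown0 in the frame of bar_mid between -0.175 and 0.175 m and z of crown0 in the frame of bar_mid between -0.006 and 0.022 m and angle between each of frame0, frame1, frame2, frame3's own z axis and vertical below 0.5 rad and x of crown1 in the frame of bar_mid between -0.03 and 0.03 m and y of crown1 in the frame of bar_mid between -0.175 and 0.175 m and z of crown1 in the frame of bar_mid between -0.006 and 0.022 m and x of crown2 in the frame of bar_mid between -0.03 and 0.03 m and y of crown2 in the frame of bar_mid between -0.175 and 0.175 m and z of crown2 in the frame of bar_mid between -0.006 and 0.022 m and x of crown3 in the frame of bar_mid between -0.03 and 0.03 m and y of crown3 in the frame of bar_mid between -0.175 and 0.175 m and z of crown3 in the frame of bar_mid between -0.006 and 0.022 m), for 0.4 s.
At the end, for the whole second after the job is handed in: Every present frame hangs still on the bar between the posts (crown within 30 mm of the bar's line, tilt under 0.5 rad); drip tray under the bar's middle (30 mm across, 35 mm along, parallel within 0.15 rad); treadle up (under 0.03 rad) (all of step 2 and x of drip_tray in the frame of rail between -0.03 and 0.03 m and y of drip_tray in the frame of rail between -0.035 and 0.035 m and z of drip_tray in the frame of rail below 0.01 m and angle between the y axis of drip_tray and the y axis of rail, either way round below 0.15 rad and linear speed of each of frame0, frame1, frame2, frame3 below 0.05 m/s and linear speed of drip_tray below 0.03 m/s); the robot touches nothing.
It fails at once if the larger bottle is shifted or tipped (distance of bottle_a from where it was at the start of the episode above 0.03 m or angle between bottle_a's own z axis and vertical above 0.4 rad).
It fails at once if the smaller bottle is shifted or tipped (distance of bottle_b from where it was at the start of the episode above 0.03 m or angle between bottle_b's own z axis and vertical above 0.4 rad).
Of frame0, frame1, frame2, frame3 only 3 to 4 are there at a start; the rules pass over those that are not, and their reading is None.
At some moment in a run one of drip_tray may be knocked a few centimetres aside while the robot is not near it.
It also fails if it takes over 210 s, if anything falls off the work surface, if the arm or the gripper's body presses on something with over 40 N, if the wrist force passes 120 N, or if a joint passes its speed limit or range.

## Working session

There is one attempt and no reset: what is moved stays moved. The work goes in short steps, Python scripts to look and compute and a tool call to move; the robot and the scene stay as the last step left them, time stands still between calls to the robot, and variables do not carry over. Pictures are saved under pics/ and viewed, at most 14 in all, crops included, and the job is handed in when it is done.

Besides the shell and the picture viewer there is one more tool, called after "Call:" as name(argument=value, ...) on one line, values as JSON. servo_tool: Moves the arm, as the interface text tells. Its arguments: {"type":"object","properties":{"motion":{"type":"string"},"jaw":{"type":"number"},"force":{"type":"number"}},"required":["motion"]}

```bash
mkdir -p pics; cat > h.py <<'E'
from workcell import *
import numpy as np, cv2
def snap(c,name=None):
    im=get_image(c)
    if name: cv2.imwrite('pics/'+name,im['image'][:,:,::-1])
    return im
def cloud(im):
    z=im['range_z'];v,u=np.mgrid[:384,:512]
    P=np.stack([(u-im['cx'])/im['fx']*z,(v-im['cy'])/im['fy']*z,z],-1)
    W=(P-im['t'])@im['R']
    W[z<=0]=np.nan
    return W
def ray(im,pos,h):
    u,v=pos[0]*512,pos[1]*384
    d=np.array([(u-im['cx'])/im['fx'],(v-im['cy'])/im['fy'],1])@im['R']
    o=-im['R'].T@im['t']
    return o+d*(h-o[2])/d[2]
E
python3 - <<'E'
from h import *
s=sense();print({k:np.round(v,3) for k,v in s.items()})
for c in('scene','side','wrist'):
    im=snap(c,c+'0.png');print(c,np.round(-im['R'].T@im['t'],3))
    for l,h in dict(bar_mid=.175,drip_tray=0,tray_handle=.018,wash_tray=0,treadle_pad=.057,bottle_a=0,bottle_b=0,crown0=.09).items():
        for d in pinpoint(l,c):
            print(l,round(d['p'],2),np.round(np.array(d['position'])*[512,384]),np.round(ray(im,d['position'],h),3))
E
```

```text
{'t': np.float64(0.0), 'joint_positions': array([-0.077,  0.6  , -0.003,  1.6  ,  0.002,  0.943, -0.08 ]), 'dq': array([-0.   , -0.002,  0.001,  0.001, -0.   ,  0.   ,  0.001]), 'joint_torque': array([-1.0000e-03, -7.7644e+01,  1.5650e+00, -2.5800e+01,  1.2000e-02,
        9.0000e-03,  0.0000e+00]), 'ee_pos': array([0.724, 0.   , 0.206]), 'eef_rot': array([-2.221e+00, -2.221e+00,  2.000e-03]), 'ft_force': array([ 0.28 , -0.682, -0.11 ]), 'torque': array([-0.002, -0.001,  0.034]), 'gripper_force': np.float64(0.0), 'opening': np.float64(0.999)}
scene [ 1.391 -0.413  0.993]
bar_mid 0.6 [160. 258.] [ 0.623 -0.277  0.175]
bar_mid 0.41 [292. 200.] [0.616 0.158 0.175]
drip_tray 0.57 [162. 280.] [ 0.547 -0.274  0.   ]
tray_handle 0.72 [161. 240.] [ 0.4   -0.221  0.018]
wash_tray 0.93 [290. 214.] [0.509 0.229 0.   ]
treadle_pad 0.89 [123. 201.] [ 0.184 -0.277  0.057]
treadle_pad 0.71 [233. 216.] [0.465 0.023 0.057]
bottle_a 0.74 [299. 267.] [ 0.73   0.113 -0.   ]
bottle_a 0.65 [278. 284.] [0.749 0.02  0.   ]
bottle_a 0.44 [163. 258.] [ 0.461 -0.239 -0.   ]
bottle_b 0.74 [299. 267.] [ 0.73   0
[... 618 characters left out ...]
 [135. 296.] [ 0.187 -0.274  0.057]
treadle_pad 0.69 [243. 228.] [ 0.457 -0.001  0.057]
bottle_a 0.86 [330. 238.] [0.741 0.013 0.   ]
bottle_a 0.73 [315. 222.] [0.706 0.105 0.   ]
bottle_b 0.86 [330. 238.] [0.741 0.013 0.   ]
bottle_b 0.73 [315. 222.] [0.706 0.105 0.   ]
crown0 0.79 [264. 182.] [0.535 0.231 0.09 ]
crown0 0.77 [271. 196.] [0.553 0.134 0.09 ]
crown0 0.76 [249. 167.] [0.482 0.349 0.09 ]
crown0 0.55 [258. 149.] [0.525 0.509 0.09 ]
crown0 0.5 [198. 178.] [0.298 0.264 0.09 ]
wrist [0.726 0.067 0.375]
bottle_a 0.91 [247.  64.] [0.72  0.106 0.   ]
bottle_a 0.65 [273. 145.] [0.75  0.015 0.   ]
bottle_b 0.91 [247.  64.] [0.72  0.106 0.   ]
bottle_b 0.65 [273. 145.] [0.75  0.015 0.   ]
```

View pics/scene0.png

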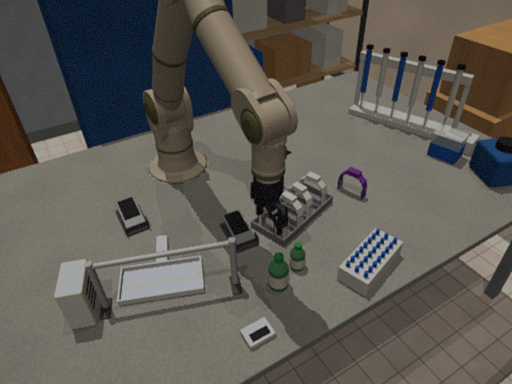

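View pics/side0.png

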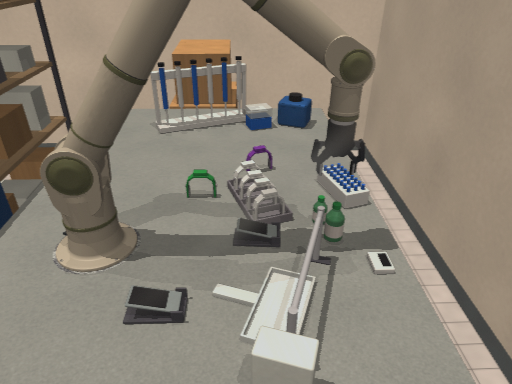

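The pictures show the rail with its blower at left (side view: bar from (292,320) to (322,215)) and the tray in front of it. There are white frames in the wash tray around (257,190), with green and purple decoys beyond it. One treadle is beside the wash tray at (257,233) in the side view, and the nearer one is at (157,302).

```bash
cat > top.py <<'E'
from h import *
import sys
def topmap(name,x0=.1,x1=.9,y0=-.55,y1=.45,res=600):
    H=np.full((int((x1-x0)*res),int((y1-y0)*res)),np.nan)
    C=np.zeros(H.shape+(3,),np.uint8)
    for c in('side','scene'):
        im=get_image(c);W=cloud(im).reshape(-1,3);I=im['image'].reshape(-1,3)
        ok=np.isfinite(W[:,0])&(W[:,2]<.25)&(W[:,2]>-.02)
        W=W[ok];I=I[ok]
        o=np.argsort(W[:,2]);W=W[o];I=I[o]
        a=((x1-W[:,0])*res).astype(int);b=((y1-W[:,1])*res).astype(int)
        k=(a>=0)&(a<H.shape[0])&(b>=0)&(b<H.shape[1])
        for i,j,w,q in zip(a[k],b[k],W[k,2],I[k]):
            if not H[i,j]>=w: H[i,j]=w;C[i:i+2,j:j+2]=q
    cv2.imwrite(name,C[:,:,::-1])
    return H
if __name__=='__main__': topmap('pics/top0.png')
E
python3 - <<'E'
from h import *
from top import topmap
topmap('pics/top0.png')
A=[cloud(snap(c)).reshape(-1,3) for c in('scene','side')]
for W in A:
    W=W[np.isfinite(W[:,0])]
    # bar
    k=(W[:,2]>.168)&(W[:,2]<.195)&(W[:,0]>.5)&(W[:,0]<.8)&(W[:,1]<-.07)&(W[:,1]>-.40)
    B=W[k];vx,vy,x,y=cv2.fitLine(B[:,:2].astype(np.float32),cv2.DIST_HUBER,0,.01,.001).ravel()
    print('bar',len(B),vx,vy,x,y,B[:,2].max(), 'yext',B[:,1].min(),B[:,1].max())
    # white frame tops
    k=(W[:,2]>.104)&(W[:,2]<.125)&(W[:,0]>.35)&(W[:,0]<.66)&(W[:,1]<.42)&(W[:,1]>.05)
    B=W[k]; print('tops',len(B),B[:,2].max())
    h=np.zeros((400,400),np.uint8)
    h[((B[:,0]-.3)*500).astype(int),((B[:,1]-0)*500).astype(int)]=255
    h=cv2.dilate(h,np.ones((3,3)))
    n,l,st,ce=cv2.connectedComponentsWithStats(h)
    for i in range(1,n):
        if st[i][4]>30:
            m=B[l[((B[:,0]-.3)*500).astype(int),((B[:,1]-0)*500).astype(int)]==i]
            (c,wh,a)=cv2.minAreaRect(m[:,:2].astype(np.float32))
            print(np.round(c,3),np.round(wh,3),round(a,1),len(m),np.round(m[:,2].max(),3))
E
```

```text
bar 770 0.32370996 0.9461564 0.61854726 -0.26564047 0.1899460882174071 yext -0.3998222286104392 -0.0795038360410896
tops 267 0.11534881644307589
[0.482 0.345] [0.049 0.03 ] 22.4 81 0.114
[0.503 0.267] [0.052 0.031] 14.6 85 0.115
[0.528 0.207] [0.05 0.03] 15.4 94 0.115
[0.567 0.125] [0.014 0.003] 11.5 7 0.114
bar 624 0.3258443 0.9454234 0.5947248 -0.31794116 0.1890582638843056 yext -0.3994006258950614 -0.07889288485762257
tops 323 0.11624566266305383
[0.478 0.344] [0.047 0.033] 20.3 68 0.116
[0.501 0.265] [0.047 0.031] 18.7 76 0.116
[0.526 0.206] [0.051 0.028] 21.2 83 0.115
[0.547 0.131] [0.05  0.029] 18.5 96 0.116
```

View pics/top0.png

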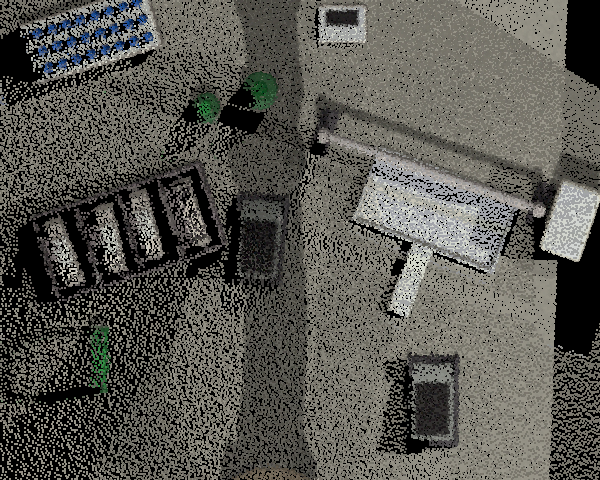

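```bash
python3 - <<'E'
from h import *
import workcell
print([n for n in dir(workcell) if n[0]!='_'])
try: print('tips',tcp_to_tips)
except Exception as e: print(e)
def rect(B): return cv2.minAreaRect(B[:,:2].astype(np.float32))
def big(B,res=400):
    g=((B[:,:2]+1)*res).astype(int);h=np.zeros((900,900),np.uint8);h[g[:,0],g[:,1]]=255
    h=cv2.dilate(h,np.ones((3,3)));n,l,st,ce=cv2.connectedComponentsWithStats(h)
    lab=l[g[:,0],g[:,1]];return [B[lab==i] for i in range(1,n) if (lab==i).sum()>15]
for c in('scene','side'):
    im=snap(c);W=cloud(im);
    for l,lo,hi in(('drip_tray',.003,.03),('treadle',.02,.08),('bottle_a',.02,.2)):
        for d in outline_of(l,c):
            P=W[d['mask']&np.isfinite(W[...,0])&(W[...,2]>lo)&(W[...,2]<hi)]
            if len(P)<30: continue
            r=rect(P);print(c,l,round(d['p'],2),len(P),np.round(r[0],3),np.round(r[1],3),round(r[2],1),'z',np.round(np.percentile(P[:,2],[2,98]),3))
    V=W.reshape(-1,3);V=V[np.isfinite(V[:,0])]
    k=(V[:,2]>.17)&(V[:,2]<.2)&(V[:,0]>.5)&(V[:,0]<.72)&(V[:,1]<-.06)&(V[:,1]>-.48)
    B=V[k];(x,y),wh,a=rect(B);print(c,'bar rect',x,y,wh,a,'ends',B[B[:,1].argmin()],B[B[:,1].argmax()])
    # tray handle, tray rim
    k=(V[:,2]>.011)&(V[:,2]<.03)&(V[:,0]>.34)&(V[:,0]<.68)&(V[:,1]<-.1)&(V[:,1]>-.46)
    for B in big(V[k]):
        r=rect(B);print(c,'tray bits',len(B),np.round(r[0],3),np.round(r[1],3),round(r[2],1),B[:,0].min(),B[B[:,0].argmin()])
    I=im['image'].reshape(-1,3)
E
```

```text
['MotionError', 'get_image', 'job_done', 'outline_of', 'pinpoint', 'sense', 'tcp_to_tips']
tips 0.008
scene drip_tray 0.94 2690 [ 0.496 -0.257] [0.251 0.255] 69.2 z [0.003 0.021]
scene treadle 0.79 582 [ 0.233 -0.271] [0.068 0.131] 89.7 z [0.029 0.06 ]
scene treadle 0.74 632 [0.504 0.018] [0.069 0.128] 85.1 z [0.029 0.06 ]
scene bottle_a 0.7 318 [0.728 0.103] [0.046 0.036] 62.3 z [0.022 0.1  ]
scene bottle_a 0.56 590 [0.758 0.013] [0.059 0.045] 51.2 z [0.022 0.13 ]
scene bar rect 0.6130411028862 -0.26836633682250977 (0.39787009358406067, 0.023208895698189735) 70.84046936035156 ends [ 0.55120976 -0.45708121  0.18390275] [ 0.66691038 -0.07796408  0.18128745]
scene tray bits 177 [ 0.415 -0.225] [0.035 0.081] 70.0 0.3732934512911964 [ 0.37329345 -0.22789456  0.01295667]
scene tray bits 687 [ 0.544 -0.275] [0.251 0.153] 69.2 0.44475130686373404 [ 0.44475131 -0.36771579  0.01731933]
scene tray bits 35 [ 0.558 -0.446] [0.009 0.019] 9.3 0.5521043891711682 [ 0.55210439 -0.43754665  0.01473892]
side drip_tray 0.73 3223 [ 0.536 -0.262] [0.272 0.224] 22.0 z [0.004 0.022]
side treadle 0.79 557 [0.503 0.037] [0.115 0.127] 82.1 z [0.032 0.061]
side treadle 0.61 1118 [ 0.231 -0.272] [0.128 0.076] 0.1 z [0.032 0.061]
side bottle_a 0.7 568 [0.736 0.04 ] [0.057 0.113] 21.0 z [0.022 0.131]
side bottle_a 0.63 167 [0.704 0.014] [0.208 0.048] 80.8 z [0.026 0.103]
side bar rect 0.6113486289978027 -0.2672971487045288 (0.40053221583366394, 0.01961238868534565) 71.0689926147461 ends [ 0.55118056 -0.45694827  0.18708266] [ 0.6746339  -0.07829615  0.18625269]
side tray bits 904 [ 0.468 -0.23 ] [0.261 0.18 ] 58.0 0.37367331394695164 [ 0.37367331 -0.22219138  0.01547432]
side tray bits 169 [ 0.617 -0.274] [0.203 0.023] 74.4 0.5794180498162953 [ 0.57941805 -0.36759646  0.01925397]
```

Call:
servo_tool(motion="-4 -3 5 0 0 7;-8 -6 5 0 0 14;-12 -9 5 0 0 21;-16 -12 5 0 0 28;-20 -15 5 0 0 35;-24 -18 3 0 0 42;-28 -20 0 0 0 49;-31.4 -22.3 -4 0 0 56;-31.4 -22.3 -8 0 0 63;-31.4 -22.3 -12 0 0 70;-31.4 -22.3 -12 0 0 70;-31.4 -22.3 -12 0 0 70", jaw=8.5)

```text
t: 2.95
ee_pos: [0.4076, -0.2239, 0.0849]
eef_rot: [-0.547, -3.091, -0.001]
ft_force: [-0.4, -0.5, 0.2]
opening: 0.993
gripper_force: 0.0
```

Call:
servo_tool(motion="0 0 -3.5 0 0 0;0 0 -6 0 0 0;0 0 -7.2 0 0 0;0 0 -7.2 0 0 0;0 0 -7.2 0 0 0")

```text
t: 3.37
ee_pos: [0.4109, -0.2228, 0.015]
eef_rot: [-0.545, -3.093, -0.0]
ft_force: [-0.0, -0.3, -0.5]
opening: 0.996
gripper_force: 0.0
```

Call:
servo_tool(motion="0 0 0 0 0 0;0 0 0 0 0 0;0 0 0 0 0 0;0 0 0 0 0 0;0 0 0 0 0 0;0 0 0 0 0 0;0 0 0 0 0 0;0 0 0 0 0 0", jaw=2.5, force=40)

```text
t: 4.03
ee_pos: [0.411, -0.223, 0.0153]
eef_rot: [0.546, 3.094, -0.0]
ft_force: [-0.2, 0.4, -0.8]
opening: 0.297
gripper_force: 0.0
```

```bash
python3 - <<'E'
from h import *
print(sense()['opening'],sense()['gripper_force'])
a=snap('side');b=snap('wrist')
cv2.imwrite('pics/g1.png',np.hstack([cv2.resize(a['image'][230:384,120:340],None,fx=1.8,fy=1.8),cv2.resize(b['image'],(369,277))])[:,:,::-1])
E
```

```text
0.2965897731464111 0.0
```

View pics/g1.png

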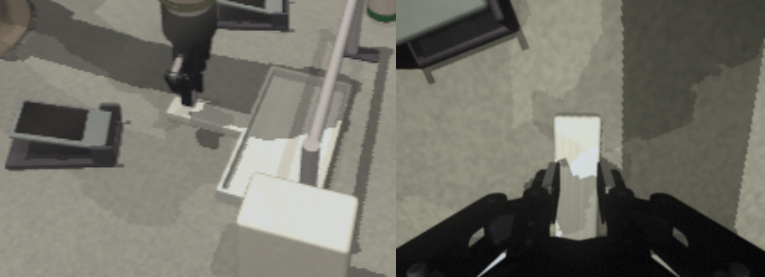

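The fingers sit over the handle (side view crop, about (190,95)), and the wrist view shows the handle between the pads. But there is no grip force, so I'll close further.

Call:
servo_tool(motion="0 0 0 0 0 0;0 0 0 0 0 0;0 0 0 0 0 0;0 0 0 0 0 0;0 0 0 0 0 0", jaw=0, force=40)

```text
t: 4.55
ee_pos: [0.411, -0.223, 0.0153]
eef_rot: [0.545, 3.094, 0.0]
ft_force: [0.2, 0.3, -0.5]
opening: -0.001
gripper_force: 0.0
```

```bash
python3 - <<'E'
from h import *
s=sense();print(s['ee_pos'],s['opening'])
b=snap('wrist');W=cloud(b);c=snap('side');
cv2.imwrite('pics/g2.png',np.hstack([cv2.resize(c['image'][250:340,180:300],None,fx=3,fy=3),cv2.resize(b['image'][100:384,100:412],None,fx=1,fy=270/284)])[:,:,::-1])
# project points: TCP, tips, handle corners
for p in ([.411,-.223,.015],[.411,-.223,.007],[.411,-.223,.018]):
    for n,i in(('w',b),('s',c)):
        q=i['R']@np.array(p)+i['t'];print(n,p,q[0]/q[2]*i['fx']+i['cx'],q[1]/q[2]*i['fy']+i['cy'])
V=W.reshape(-1,3);V=V[np.isfinite(V[:,0])]
for lo,hi in((.01,.03),(.03,.06)):
  k=(V[:,2]>lo)&(V[:,2]<hi)&(V[:,0]>.34)&(V[:,0]<.48)&(V[:,1]<-.17)&(V[:,1]>-.28);B=V[k];print(lo,len(B),B.min(0) if len(B) else '',B.max(0) if len(B) else '')
E
```

```text
[ 0.41101365 -0.22299062  0.01525767] -0.0012674839799327992
w [0.411, -0.223, 0.015] 252.7938268752449 220.63911737230922
s [0.411, -0.223, 0.015] 227.03081909472897 290.99003305479914
w [0.411, -0.223, 0.007] 252.79064763802057 215.65688870607644
s [0.411, -0.223, 0.007] 227.12463737731105 293.1476171361651
w [0.411, -0.223, 0.018] 252.79509077393334 222.61979129900834
s [0.411, -0.223, 0.018] 226.9954421239261 290.17645187477297
0.01 4903 [ 0.37212154 -0.25069821  0.01006062] [ 0.47932802 -0.19598285  0.02081449]
0.03 791 [ 0.39914335 -0.23400544  0.04351574] [ 0.41042298 -0.20839953  0.05998396]
```

View pics/g2.png

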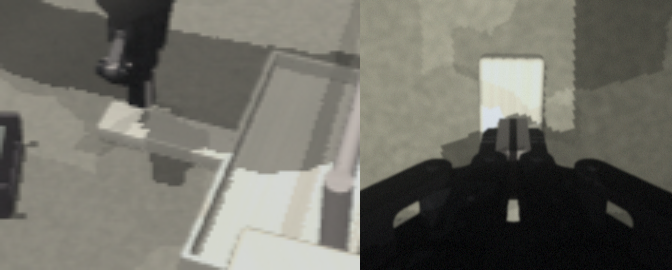

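Call:
servo_tool(motion="0 0 1 0 0 0;0 0 1 0 0 0;0 0 1 0 0 0;0 0 1 0 0 0;0 0 1 0 0 0;0 0 1 0 0 0;0 0 1 0 0 0;0 0 0 0 0 0;0 0 -0.5 0 0 0;0 0 -0.9 0 0 0;0 0 -0.9 0 0 0;0 0 -0.9 0 0 0", jaw=8.5)

```text
t: 5.65
ee_pos: [0.4108, -0.2228, 0.006]
eef_rot: [-0.545, -3.093, -0.0]
ft_force: [0.9, -1.2, 0.9]
opening: 0.996
gripper_force: 0.0
```

Call:
servo_tool(motion="0 0 0 0 0 0;0 0 0 0 0 0;0 0 0 0 0 0;0 0 0 0 0 0;0 0 0 0 0 0;0 0 0 0 0 0;0 0 0 0 0 0;0 0 0 0 0 0", jaw=2.5, force=40)

```text
t: 6.32
ee_pos: [0.411, -0.223, 0.0063]
eef_rot: [0.546, 3.094, -0.0]
ft_force: [-1.0, 0.0, -0.0]
opening: 0.29
gripper_force: 0.0
```

```bash
python3 - <<'E'
from h import *
b=snap('wrist');W=cloud(b);c=snap('side');
cv2.imwrite('pics/g3.png',np.hstack([cv2.resize(c['image'][250:340,180:300],None,fx=3,fy=3),cv2.resize(b['image'][100:384,100:412],None,fx=1,fy=270/284)])[:,:,::-1])
for r in range(150,300,12): print(r,[tuple(np.round(W[r,u],3)) for u in (220,232,252,272,284)])
E
```

```text
150 [(np.float64(0.368), np.float64(-0.226), np.float64(0.001)), (np.float64(0.37), np.float64(-0.22), np.float64(0.001)), (np.float64(0.374), np.float64(-0.21), np.float64(0.001)), (np.float64(0.378), np.float64(-0.2), np.float64(0.001)), (np.float64(0.38), np.float64(-0.193), np.float64(0.0))]
162 [(np.float64(0.372), np.float64(-0.227), np.float64(0.014)), (np.float64(0.374), np.float64(-0.221), np.float64(0.014)), (np.float64(0.378), np.float64(-0.211), np.float64(0.015)), (np.float64(0.381), np.float64(-0.202), np.float64(0.014)), (np.float64(0.386), np.float64(-0.196), np.float64(0.002))]
174 [(np.float64(0.377), np.float64(-0.228), np.float64(0.018)), (np.float64(0.379), np.float64(-0.223), np.float64(0.018)), (np.float64(0.383), np.float64(-0.213), np.float64(0.019)), (np.float64(0.386), np.float64(-0.204), np.float64(0.018)), (np.float64(0.388), np.float64(-0.198), np.float64(0.018))]
186 [(np.float64(0.383), np.float64(-0.23), np.float64(0.019)), (np.float64(0.385), np.float64(-0.225), np.float64(0.019)), (np.float64(0.388), np.float64(-0.215), np.float64(0.019)), (np.float
[... 2138 characters left out ...]
t64(-0.221), np.float64(0.018)), (np.float64(0.414), np.float64(-0.211), np.float64(0.063))]
282 [(np.float64(0.408), np.float64(-0.235), np.float64(0.067)), (np.float64(0.437), np.float64(-0.245), np.float64(0.019)), (np.float64(0.44), np.float64(-0.234), np.float64(0.019)), (np.float64(0.444), np.float64(-0.224), np.float64(0.02)), (np.float64(0.418), np.float64(-0.213), np.float64(0.063))]
294 [(np.float64(0.412), np.float64(-0.237), np.float64(0.068)), (np.float64(0.444), np.float64(-0.247), np.float64(0.019)), (np.float64(0.447), np.float64(-0.237), np.float64(0.019)), (np.float64(0.451), np.float64(-0.226), np.float64(0.019)), (np.float64(0.423), np.float64(-0.214), np.float64(0.064))]
```

View pics/g3.png

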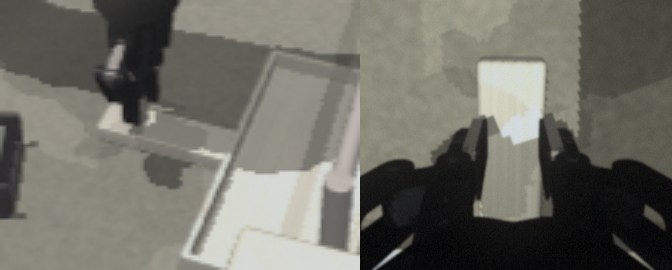

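```bash
python3 - <<'E'
from h import *
b=snap('wrist');W=cloud(b)
for r in range(222,246,2): print(r,[tuple(np.round(W[r,u],3).tolist()) for u in (214,218,220,284,288,292)])
c=snap('side');W=cloud(c)
for r in range(276,300,2): print(r,[tuple(np.round(W[r,u],3).tolist())  for u in (220,223,226,229,232)])
E
```

```text
222 [(0.406, -0.245, 0.001), (0.401, -0.239, 0.018), (0.401, -0.238, 0.019), (0.413, -0.206, 0.017), (0.421, -0.205, 0.001), (0.422, -0.202, 0.0)]
224 [(0.395, -0.237, 0.036), (0.396, -0.235, 0.036), (0.396, -0.234, 0.036), (0.407, -0.206, 0.036), (0.407, -0.204, 0.036), (0.408, -0.202, 0.036)]
226 [(0.396, -0.236, 0.038), (0.396, -0.235, 0.038), (0.396, -0.234, 0.038), (0.406, -0.206, 0.039), (0.407, -0.204, 0.037), (0.408, -0.203, 0.038)]
228 [(0.396, -0.237, 0.039), (0.396, -0.235, 0.04), (nan, nan, nan), (0.406, -0.206, 0.041), (0.407, -0.205, 0.041), (0.407, -0.203, 0.042)]
230 [(0.396, -0.236, 0.043), (0.396, -0.234, 0.043), (0.397, -0.234, 0.042), (0.407, -0.207, 0.042), (0.407, -0.205, 0.042), (0.408, -0.203, 0.042)]
232 [(0.396, -0.235, 0.046), (0.396, -0.234, 0.045), (0.396, -0.233, 0.046), (0.407, -0.207, 0.044), (0.407, -0.205, 0.046), (0.407, -0.203, 0.046)]
234 [(0.396, -0.235, 0.047), (0.396, -0.234, 0.047), (0.397, -0.233, 0.046), (0.406, -0.207, 0.047), (0.407, -0.205, 0.047), (0.408, -0.204, 0.047)]
236 [(0.396, -0.235, 0.049), (0.397, -0.234, 0.049), (0.397, -0.233
[... 1464 characters left out ...]
246, 0.05), (0.41, -0.246, 0.049), (0.417, -0.237, 0.04), (0.424, -0.216, 0.019)]
290 [(0.392, -0.222, 0.018), (0.402, -0.247, 0.043), (0.41, -0.244, 0.04), (0.416, -0.223, 0.019), (0.424, -0.224, 0.019)]
292 [(0.393, -0.229, 0.019), (0.401, -0.23, 0.019), (0.409, -0.231, 0.019), (0.417, -0.232, 0.02), (0.424, -0.231, 0.019)]
294 [(0.393, -0.233, 0.015), (0.401, -0.236, 0.018), (0.409, -0.238, 0.019), (0.417, -0.242, 0.023), (0.425, -0.238, 0.019)]
296 [(0.392, -0.234, 0.009), (0.401, -0.236, 0.01), (0.409, -0.241, 0.015), (0.417, -0.244, 0.018), (0.425, -0.245, 0.019)]
298 [(0.392, -0.232, -0.001), (0.4, -0.237, 0.004), (0.409, -0.241, 0.008), (0.416, -0.242, 0.009), (0.424, -0.246, 0.013)]
```

The depth readings put the fingertips 28–29 mm higher than the reported TCP implies, with the sideways position correct. So I'll command about 3 cm lower.

Call:
servo_tool(motion="0 0 0 0 0 0;0 0 0 0 0 0;0 0 0 0 0 0;0 0 0 0 0 0;0 0 0 0 0 0;0 0 0 0 0 0;0 0 0 0 0 0;0 0 -1 0 0 0;0 0 -2 0 0 0;0 0 -2.7 0 0 0;0 0 -2.7 0 0 0;0 0 -2.7 0 0 0", jaw=8.5)

```text
t: 7.52
ee_pos: [0.4108, -0.2229, -0.0209]
eef_rot: [-0.545, -3.093, -0.0]
ft_force: [-0.5, -0.7, 0.2]
opening: 0.998
gripper_force: 0.0
```

Call:
servo_tool(motion="0 0 0 0 0 0;0 0 0 0 0 0;0 0 0 0 0 0;0 0 0 0 0 0;0 0 0 0 0 0;0 0 0 0 0 0;0 0 0 0 0 0;0 0 0 0 0 0", jaw=2.5, force=40)

```text
t: 8.18
ee_pos: [0.4111, -0.2232, -0.0202]
eef_rot: [0.547, 3.093, -0.001]
ft_force: [-0.2, 0.6, 5.8]
opening: 0.409
gripper_force: 39.6
```

Call:
servo_tool(motion="0.6 0 0 0 0 0.2;1.4 0.1 0 0 0 0.4;2.2 0.1 0 0 0 0.7;3 0.2 0 0 0 0.9;3.8 0.3 0 0 0 1.2;4.6 0.3 0 0 0 1.4;5.3 0.4 0 0 0 1.6;5.7 0.4 0 0 0 1.8;5.9 0.4 0 0 0 1.8;5.9 0.4 0 0 0 1.8;5.9 0.4 0 0 0 1.8")

```text
t: 9.1
ee_pos: [0.467, -0.2195, -0.0202]
eef_rot: [-0.499, -3.097, 0.002]
ft_force: [-7.9, -0.7, 10.7]
opening: 0.413
gripper_force: 40.1
```

Call:
servo_tool(motion="0 0 0 0 0 0;0 0 0 0 0 0;0 0 0 0 0 0;0 0 0 0 0 0;0 0 0 0 0 0;0 0 2 0 0 0;0 0 5 0 0 0;0 0 9 0 0 0;0 0 13 0 0 0;0 0 17 0 0 0;0 0 21 0 0 0;0 0 25 0 0 0", jaw=7)

```text
t: 10.1
ee_pos: [0.4695, -0.2187, 0.2314]
eef_rot: [0.496, 3.102, 0.001]
ft_force: [0.5, -0.4, 0.0]
opening: 0.82
gripper_force: 0.0
```

```bash
cat > tray.py <<'E'
from h import *
RC=np.array([.612,-.268]);X=np.array([.945,-.326]);Y=np.array([.326,.945])
def tray():
  for c in('scene','side'):
    im=snap(c);W=cloud(im)
    for d in outline_of('drip_tray',c)[:2]:
        P=W[d['mask']&np.isfinite(W[...,0])&(W[...,2]>.003)&(W[...,2]<.03)]
        if len(P)<30: continue
        q=(P[:,:2]-RC)@np.array([X,Y]).T
        r=cv2.minAreaRect(q.astype(np.float32))
        print(c,round(d['p'],2),'ext x',np.round(np.percentile(q[:,0],[.5,99.5]),3),'y',np.round(np.percentile(q[:,1],[.5,99.5]),3),'rect',np.round(r[0],3),np.round(r[1],3),round(r[2],1))
    for d in pinpoint('drip_tray',c)[:1]: print('pin',round(d['p'],2),np.round((ray(im,d['position'],0)[:2]-RC)@np.array([X,Y]).T,3))
if __name__=='__main__': tray()
E
python3 tray.py
```

```text
scene 0.83 ext x [-0.175  0.065] y [-0.125  0.122] rect [-0.06  -0.002] [0.25  0.252] 90.0
pin 0.88 [-0.001  0.004]
side 0.57 ext x [-0.184  0.061] y [-0.099  0.122] rect [-0.063  0.004] [0.244 0.249] 89.8
side 0.33 ext x [-0.084  0.043] y [-0.125  0.234] rect [-0.019  0.071] [0.556 0.098] 83.3
pin 0.89 [-0.005  0.005]
```

```bash
cat > fr.py <<'E'
from h import *
def frames(lo=.096,hi=.13,box=(.35,.66,.05,.42)):
  out=[]
  for c in('scene','side'):
    W=cloud(snap(c)).reshape(-1,3);W=W[np.isfinite(W[:,0])]
    k=(W[:,2]>lo)&(W[:,2]<hi)&(W[:,0]>box[0])&(W[:,0]<box[1])&(W[:,1]<box[3])&(W[:,1]>box[2]);T=W[k]
    B=T[T[:,2]>lo+.012]
    g=((B[:,:2]-[.2,-.6])*500).astype(int);h=np.zeros((600,600),np.uint8);h[g[:,0],g[:,1]]=255
    h=cv2.dilate(h,np.ones((3,3)));n,l,st,ce=cv2.connectedComponentsWithStats(h)
    for i in range(1,n):
        m=B[l[g[:,0],g[:,1]]==i]
        if len(m)<10: continue
        r=cv2.minAreaRect(m[:,:2].astype(np.float32));print(c,np.round(r[0],3),np.round(r[1],3),round(r[2],1),len(m),round(m[:,2].max(),3))
if __name__=='__main__': frames()
E
python3 fr.py
```

```text
scene [0.482 0.344] [0.047 0.029] 25.4 62 0.114
scene [0.505 0.267] [0.048 0.032] 10.9 71 0.114
scene [0.528 0.205] [0.051 0.03 ] 11.6 77 0.116
scene [0.549 0.13 ] [0.05 0.03] 18.3 85 0.117
side [0.545 0.131] [0.049 0.03 ] 20.9 77 0.116
side [0.537 0.208] [0.026 0.025] 6.2 36 0.117
```

Call:
servo_tool(motion="1 4 0 0 0 7;2 8 0 0 0 14;3 12 0 0 0 21;4 16 0 0 0 28;5 20 0 0 0 35;6 24 0 0 0 37;7 28 -2 0 0 37;7.7 32 -5 0 0 37;7.7 35 -8 0 0 37;7.7 35 -9 0 0 37;7.7 35 -9 0 0 37;7.7 35 -9 0 0 37", jaw=4.8)

```text
t: 11.5
ee_pos: [0.5456, 0.1314, 0.1373]
eef_rot: [0.516, -3.094, 0.0]
ft_force: [-0.1, 0.6, 0.5]
opening: 0.566
gripper_force: 0.0
```

```bash
python3 - <<'E'
from h import *
print(sense()['ee_pos'],sense()['eef_rot'])
b=snap('wrist','w1.png');W=cloud(b).reshape(-1,3)
k=(W[:,2]>.108)&(W[:,2]<.125)&(abs(W[:,0]-.53)<.08);B=W[k]
g=((B[:,:2]-[.2,-.6])*500).astype(int);h=np.zeros((800,800),np.uint8);h[g[:,0],g[:,1]]=255
n,l,st,ce=cv2.connectedComponentsWithStats(cv2.dilate(h,np.ones((3,3))))
for i in range(1,n):
    m=B[l[g[:,0],g[:,1]]==i]
    if len(m)>40: print(np.round(cv2.minAreaRect(m[:,:2].astype(np.float32)),3) if 0 else cv2.minAreaRect(m[:,:2].astype(np.float32)),len(m),np.median(m[:,2]))
k=(W[:,2]>.125)&(W[:,2]<.2);B=W[k];print(len(B),B[:,2].min(),np.percentile(B[:,2],1) , B.mean(0))
E
```

```text
[0.5455867  0.13143971 0.13731569] [ 5.16253378e-01 -3.09426327e+00  6.16255474e-05]
((0.502251148223877, 0.26601818203926086), (0.05008360370993614, 0.028904153034090996), 12.713430404663086) 3308 0.11255866435210543
((0.5255211591720581, 0.20636078715324402), (0.04965296387672424, 0.02816777676343918), 16.276920318603516) 3152 0.11258986232225934
((0.5457342267036438, 0.1318890005350113), (0.04951517656445503, 0.027991892769932747), 19.106292724609375) 3145 0.11260127354951835
3129 0.16466283835457166 0.16615101776881347 [0.54207998 0.1292044  0.18519788]
```

View pics/w1.png

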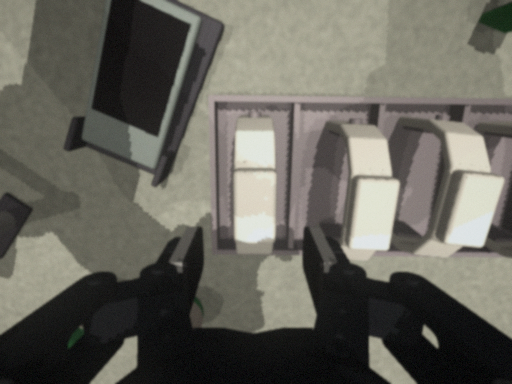

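The wrist view shows frame D centred between the fingers at (255,190), with C at (372,210) and B at (465,205) beside it.

Call:
servo_tool(motion="0 0 -3.5 0 0 0;0 0 -6 0 0 0;0 0 -7.3 0 0 0;0 0 -7.3 0 0 0;0 0 -7.3 0 0 0")

```text
t: 11.97
ee_pos: [0.5474, 0.1297, 0.0669]
eef_rot: [-0.51, 3.1, -0.001]
ft_force: [-0.3, 0.7, -0.2]
opening: 0.562
gripper_force: 0.0
```

Call:
servo_tool(motion="0 0 0 0 0 0;0 0 0 0 0 0;0 0 0 0 0 0;0 0 0 0 0 0;0 0 0 0 0 0;0 0 3 0 0 0;0 0 7 0 0 0;0 0 11 0 0 0;0 0 15 0 0 0;0 0 19 0 0 0;0 0 23 0 0 0;0 0 23 0 0 0", jaw=1.5, force=35)

```text
t: 12.97
ee_pos: [0.5497, 0.1328, 0.3046]
eef_rot: [-0.511, 3.088, 0.001]
ft_force: [1.2, 1.1, -1.4]
opening: 0.316
gripper_force: 35.0
```

Call:
servo_tool(motion="0.1 -2 0 0 0 -3;0.2 -5 0 0 0 -6;0.4 -9 0 0 0 -10;0.6 -13 0 0 0 -14;0.8 -17 0 0 0 -18;1 -21 0 0 0 -22;1.2 -25 0 0 0 -26;1.4 -29 0 0 0 -30;1.7 -33 0 0 0 -34;2 -37 0 0 0 -37.8;2.3 -41 0 0 0 -37.8;2.5 -44.5 0 0 0 -37.8")

```text
t: 13.97
ee_pos: [0.5714, -0.317, 0.2967]
eef_rot: [0.521, 3.097, -0.002]
ft_force: [1.4, 0.9, -1.2]
opening: 0.325
gripper_force: 35.0
```

Call:
servo_tool(motion="0.1 -3 0 0 0 0;0.1 -5.5 0 0 0 0;0.1 -6.7 0 0 0 0;0.1 -6.7 0 0 0 0;0.1 -6.7 -3 0 0 0;0.1 -6.7 -6 0 0 0;0.1 -6.7 -9 0 0 0;0.1 -6.7 -11 0 0 0;0.1 -6.7 -12 0 0 0;0.1 -6.7 -12 0 0 0;0.1 -6.7 -12 0 0 0")

```text
t: 14.88
ee_pos: [0.5737, -0.3799, 0.1771]
eef_rot: [0.516, 3.098, 0.001]
ft_force: [0.4, 0.4, 0.4]
opening: 0.32
gripper_force: 35.0
```

```bash
python3 - <<'E'
from h import *
print(sense()['ee_pos'],sense()['eef_rot'])
a=snap('side');b=snap('wrist')
cv2.imwrite('pics/p1.png',np.hstack([cv2.resize(a['image'][180:370,200:400],(400,380)),cv2.resize(b['image'],(400,300),).repeat(1,0) if 0 else cv2.copyMakeBorder(cv2.resize(b['image'],(400,300)),0,80,0,0,0)])[:,:,::-1])
E
```

```text
[ 0.57370206 -0.37985346  0.17709243] [5.16331757e-01 3.09828156e+00 6.51346475e-04]
```

View pics/p1.png

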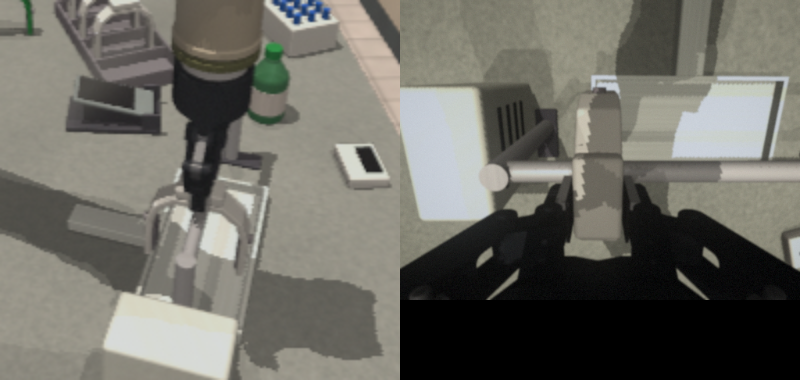

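The frame is astride the bar with the post well clear (side crop (190,220); wrist crop: the bar passes beneath the crown). I'll lower it and release.

Call:
servo_tool(motion="0 0 -0.5 0 0 0;0 0 -1 0 0 0;0 0 -1.4 0 0 0;0 0 -1.5 0 0 0;0 0 -1.5 0 0 0;0 0 -1.5 0 0 0")

```text
t: 15.48
ee_pos: [0.573, -0.381, 0.1613]
eef_rot: [0.518, 3.098, 0.0]
ft_force: [-0.6, 0.5, -1.6]
opening: 0.321
gripper_force: 35.0
```

Call:
servo_tool(motion="0 0 0 0 0 0;0 0 0 0 0 0;0 0 0 0 0 0;0 0 0 0 0 0;0 0 1 0 0 0;0 0 3 0 0 0;0 0 6 0 0 0;0 0 10 0 0 0;0 0 10 0 0 0;0 0 10 0 0 0", jaw=4.8)

```text
t: 16.32
ee_pos: [0.5744, -0.3815, 0.265]
eef_rot: [0.518, 3.093, -0.003]
ft_force: [-0.1, 0.7, -0.4]
opening: 0.561
gripper_force: 0.0
```

```bash
cat > hung.py <<'E'
from h import *
from tray import RC,X,Y
def hung():
    for c in('side','scene','wrist'):
        W=cloud(snap(c)).reshape(-1,3);W=W[np.isfinite(W[:,0])]
        q=np.c_[(W[:,:2]-RC)@np.array([X,Y]).T,W[:,2]]
        q=q[(abs(q[:,1])<.18)&(abs(q[:,0])<.07)&(q[:,2]>.197)&(q[:,2]<.215)]
        if len(q)<10: print(c,'none');continue
        h=np.zeros(400,np.uint8);np.add.at(h,((q[:,1]+.2)*1000).astype(int),1)
        n,l,st,_=cv2.connectedComponentsWithStats(cv2.dilate((h[:,None]>0).astype(np.uint8)*255,np.ones((5,1))))
        for i in range(1,n):
            m=q[l[((q[:,1]+.2)*1000).astype(int),0]==i]
            if len(m)>15: print(c,'x',np.round(np.percentile(m[:,0],[2,98]),3),'y',np.round(np.percentile(m[:,1],[2,98]),3),'z',np.round(m[:,2].max(),3),len(m))
if __name__=='__main__': hung()
E
python3 hung.py
```

```text
side x [-0.026  0.022] y [-0.133 -0.106] z 0.208 288
scene x [-0.023  0.025] y [-0.13  -0.105] z 0.207 163
wrist x [-0.026  0.021] y [-0.133 -0.106] z 0.208 2442
```

Call:
servo_tool(motion="-0.3 3 0 0 0 2;-0.6 7 0 0 0 6;-1 11 0 0 0 10;-1.4 15 0 0 0 14;-1.8 19 0 0 0 18;-2.1 23 0 0 0 22;-2.4 27 0 0 0 26;-2.8 31 0 0 0 30;-3.2 35 0 0 0 34;-3.5 39 0 0 0 35.3;-3.8 43 0 0 0 35.3;-4.2 47 -2 0 0 35.3")

```text
t: 17.47
ee_pos: [0.532, 0.0888, 0.2443]
eef_rot: [-0.445, 3.106, 0.001]
ft_force: [2.0, 0.2, 0.4]
opening: 0.561
gripper_force: 0.0
```

Call:
servo_tool(motion="-0.3 4 -2 0 0 0;-0.5 8 -5 0 0 0;-0.6 11 -8 0 0 0;-0.6 11.7 -10.2 0 0 0;-0.6 11.7 -10.2 0 0 0;-0.6 11.7 -13.5 0 0 0;-0.6 11.7 -16.5 0 0 0;-0.6 11.7 -17.5 0 0 0;-0.6 11.7 -17.5 0 0 0;-0.6 11.7 -17.5 0 0 0")

```text
t: 18.3
ee_pos: [0.5253, 0.2027, 0.0681]
eef_rot: [0.445, -3.109, 0.001]
ft_force: [-0.2, 0.3, -0.0]
opening: 0.559
gripper_force: 0.0
```

Call:
servo_tool(motion="0 0 0 0 0 0;0 0 0 0 0 0;0 0 0 0 0 0;0 0 0 0 0 0;0 0 0 0 0 0;0 0 3 0 0 0;0 0 7 0 0 0;0 0 11 0 0 0;0 0 15 0 0 0;0 0 19 0 0 0;0 0 23 0 0 0;0 0 23 0 0 0", jaw=1.5)

```text
t: 19.3
ee_pos: [0.5276, 0.2053, 0.306]
eef_rot: [-0.444, 3.099, 0.004]
ft_force: [1.1, 1.9, -1.1]
opening: 0.321
gripper_force: 35.0
```

Call:
servo_tool(motion="0.3 -2 0 0 0 -2;0.7 -5 0 0 0 -5;1.3 -9 0 0 0 -9;1.9 -13 0 0 0 -13;2.5 -17 0 0 0 -17;3.1 -21 0 0 0 -21;3.7 -25 0 0 0 -25;4.3 -29 0 0 0 -29;4.9 -33 0 0 0 -33;5.5 -37 0 0 0 -35.3;6.1 -41 0 0 0 -35.3;6.6 -45 0 0 0 -35.3")

```text
t: 20.3
ee_pos: [0.591, -0.2488, 0.2982]
eef_rot: [0.519, 3.098, -0.001]
ft_force: [0.6, 0.1, 0.2]
opening: 0.321
gripper_force: 34.9
```

Call:
servo_tool(motion="0.4 -3 0 0 0 0;0.7 -5.5 0 0 0 0;0.8 -6.2 0 0 0 0;0.8 -6.2 0 0 0 0;0.8 -6.2 -3 0 0 0;0.8 -6.2 -6 0 0 0;0.8 -6.2 -9 0 0 0;0.8 -6.2 -11 0 0 0;0.8 -6.2 -12.5 0 0 0;0.8 -6.2 -13.5 0 0 0;0.8 -6.2 -13.5 0 0 0;0.8 -6.2 -13.5 0 0 0")

```text
t: 21.3
ee_pos: [0.5997, -0.3073, 0.1631]
eef_rot: [0.516, 3.099, 0.001]
ft_force: [-0.4, 0.2, 0.7]
opening: 0.324
gripper_force: 35.1
```

Call:
servo_tool(motion="0 0 0 0 0 0;0 0 0 0 0 0;0 0 0 0 0 0;0 0 0 0 0 0;0 0 1 0 0 0;0 0 3 0 0 0;0 0 6 0 0 0;0 0 10 0 0 0;0 0 10 0 0 0;0 0 10 0 0 0", jaw=4.8)

```text
t: 22.13
ee_pos: [0.6006, -0.3093, 0.2663]
eef_rot: [0.518, 3.093, -0.002]
ft_force: [-0.3, -0.8, 0.1]
opening: 0.561
gripper_force: 0.0
```

```bash
python3 hung.py; python3 tray.py; python3 fr.py
```

```text
side x [-0.026  0.022] y [-0.133 -0.106] z 0.207 284
side x [-0.022  0.026] y [-0.055 -0.029] z 0.209 232
scene x [-0.024  0.025] y [-0.13  -0.104] z 0.21 168
scene x [-0.018  0.028] y [-0.055 -0.027] z 0.209 172
wrist x [-0.026  0.021] y [-0.132 -0.105] z 0.208 2568
wrist x [-0.022  0.026] y [-0.055 -0.028] z 0.209 2403
scene 0.66 ext x [-0.18   0.065] y [-0.125  0.122] rect [-0.06  -0.002] [0.25  0.252] 89.7
pin 0.98 [-0.001  0.002]
pin 0.74 [-0.261  0.447]
scene [0.483 0.345] [0.047 0.03 ] 17.5 67 0.115
scene [0.505 0.264] [0.053 0.029] 12.1 73 0.116
side [0.479 0.343] [0.049 0.026] 16.8 51 0.117
side [0.501 0.265] [0.047 0.027] 11.9 58 0.116
```

Call:
servo_tool(motion="-0.5 3 0 0 0 2;-1.1 7 0 0 0 6;-1.8 11 0 0 0 10;-2.5 15 0 0 0 14;-3.2 19 0 0 0 18;-3.9 23 0 0 0 22;-4.6 27 0 0 0 26;-5.3 31 0 0 0 30;-6 35 0 0 0 31.7;-6.7 39 0 0 0 31.7;-7.3 43 0 0 0 31.7;-8 47 -2 0 0 31.7")

```text
t: 23.68
ee_pos: [0.5209, 0.1612, 0.247]
eef_rot: [-0.347, 3.117, 0.002]
ft_force: [1.1, 1.0, -0.4]
opening: 0.56
gripper_force: 0.0
```

Call:
servo_tool(motion="-0.7 4 -2 0 0 0;-1.4 8 -5 0 0 0;-1.7 10.2 -8 0 0 0;-1.7 10.2 -10.2 0 0 0;-1.7 10.2 -10.2 0 0 0;-1.7 10.2 -13.5 0 0 0;-1.7 10.2 -16.5 0 0 0;-1.7 10.2 -17.5 0 0 0;-1.7 10.2 -17.5 0 0 0;-1.7 10.2 -17.5 0 0 0")

```text
t: 24.52
ee_pos: [0.5034, 0.2595, 0.0704]
eef_rot: [-0.346, 3.122, -0.0]
ft_force: [0.5, -0.3, 0.4]
opening: 0.559
gripper_force: 0.0
```

Call:
servo_tool(motion="0 0 0 0 0 0;0 0 0 0 0 0;0 0 0 0 0 0;0 0 0 0 0 0;0 0 0 0 0 0;0 0 3 0 0 0;0 0 7 0 0 0;0 0 11 0 0 0;0 0 15 0 0 0;0 0 19 0 0 0;0 0 23 0 0 0;0 0 23 0 0 0", jaw=1.5)

```text
t: 25.52
ee_pos: [0.505, 0.2623, 0.3078]
eef_rot: [-0.346, 3.111, 0.007]
ft_force: [1.0, 1.4, -0.3]
opening: 0.322
gripper_force: 34.8
```

Call:
servo_tool(motion="0.5 -2 0 0 0 -2;1.2 -5 0 0 0 -5;2.2 -9 0 0 0 -9;3.2 -13 0 0 0 -13;4.2 -17 0 0 0 -17;5.2 -21 0 0 0 -21;6.2 -25 0 0 0 -25;7.2 -29 0 0 0 -29;8.2 -33 0 0 0 -31.7;9.2 -37 0 0 0 -31.7;10.2 -41 0 0 0 -31.7;11.2 -45 0 0 0 -31.7")

```text
t: 26.52
ee_pos: [0.6146, -0.1922, 0.3]
eef_rot: [0.518, 3.098, -0.001]
ft_force: [1.1, 0.0, -0.6]
opening: 0.327
gripper_force: 34.7
```

Call:
servo_tool(motion="0.7 -3 0 0 0 0;1.1 -4.6 0 0 0 0;1.1 -4.6 0 0 0 0;1.1 -4.6 0 0 0 0;1.1 -4.6 -3 0 0 0;1.1 -4.6 -6 0 0 0;1.1 -4.6 -9 0 0 0;1.1 -4.6 -11 0 0 0;1.1 -4.6 -12.5 0 0 0;1.1 -4.6 -13.5 0 0 0;1.1 -4.6 -13.5 0 0 0;1.1 -4.6 -13.5 0 0 0")

```text
t: 27.52
ee_pos: [0.6261, -0.2343, 0.1648]
eef_rot: [0.515, 3.099, 0.001]
ft_force: [-0.7, 0.2, -1.4]
opening: 0.324
gripper_force: 35.3
```

Call:
servo_tool(motion="0 0 0 0 0 0;0 0 0 0 0 0;0 0 0 0 0 0;0 0 0 0 0 0;0 0 1 0 0 0;0 0 3 0 0 0;0 0 6 0 0 0;0 0 10 0 0 0;0 0 10 0 0 0;0 0 10 0 0 0", jaw=4.8)

```text
t: 28.35
ee_pos: [0.6272, -0.2363, 0.2678]
eef_rot: [0.518, 3.093, -0.001]
ft_force: [-0.1, 0.0, -1.3]
opening: 0.566
gripper_force: 0.0
```

```bash
python3 hung.py;  python3 fr.py
```

```text
side x [-0.026  0.022] y [-0.134 -0.106] z 0.208 284
side x [-0.022  0.026] y [-0.055 -0.028] z 0.208 232
side x [-0.021  0.026] y [0.022 0.048] z 0.209 197
scene x [-0.024  0.025] y [-0.13  -0.104] z 0.209 170
scene x [-0.018  0.028] y [-0.055 -0.027] z 0.209 171
scene x [-0.018  0.03 ] y [0.024 0.05 ] z 0.208 161
wrist x [-0.026  0.022] y [-0.132 -0.105] z 0.209 2757
wrist x [-0.022  0.025] y [-0.054 -0.028] z 0.208 2495
wrist x [-0.022  0.026] y [0.022 0.049] z 0.208 2381
scene [0.484 0.344] [0.049 0.033] 25.6 66 0.117
side [0.478 0.344] [0.049 0.029] 21.3 56 0.117
```

Call:
servo_tool(motion="-0.5 2 0 0 0 2;-1.4 6 0 0 0 6;-2.4 10 0 0 0 10;-3.4 14 0 0 0 14;-4.4 18 0 0 0 18;-5.4 22 0 0 0 22;-6.4 26 0 0 0 26;-7.4 30 0 0 0 30;-8.4 34 0 0 0 34;-9.4 38 0 0 0 38;-10.4 42 0 0 0 39;-11.4 46 -2 0 0 39")

```text
t: 29.6
ee_pos: [0.5129, 0.2235, 0.2478]
eef_rot: [-0.548, 3.09, 0.002]
ft_force: [1.4, -0.3, 0.8]
opening: 0.559
gripper_force: 0.0
```

Call:
servo_tool(motion="-1 4 -2 0 0 0;-2 8 -5 0 0 0;-3 11.9 -8 0 0 0;-3.1 11.9 -10.5 0 0 0;-3.1 11.9 -10.5 0 0 0;-3.1 11.9 -10.5 0 0 0;-3.1 11.9 -10.5 0 0 0")

```text
t: 30.18
ee_pos: [0.4818, 0.3387, 0.1409]
eef_rot: [0.545, -3.093, 0.001]
ft_force: [0.9, -1.0, -0.9]
opening: 0.562
gripper_force: 0.0
```

```bash
python3 - <<'E'
from h import *
print(sense()['ee_pos'],sense()['eef_rot'])
W=cloud(snap('wrist')).reshape(-1,3)
B=W[(W[:,2]>.105)&(W[:,2]<.12)&(abs(W[:,0]-.48)<.08)&(abs(W[:,1]-.344)<.05)]
print(cv2.minAreaRect(B[:,:2].astype(np.float32)),len(B))
E
```

```text
[0.48184029 0.3386515  0.14092838] [ 5.45222510e-01 -3.09282600e+00  1.37457282e-03]
((0.4788148105144501, 0.344647079706192), (0.049477558583021164, 0.027920573949813843), 21.160747528076172) 3084
```

Call:
servo_tool(motion="-0.3 0.6 0 0 0 1;-0.3 0.6 0 0 0 1;-0.3 0.6 -3.5 0 0 1;-0.3 0.6 -6 0 0 1;-0.3 0.6 -7.3 0 0 1;-0.3 0.6 -7.3 0 0 1;-0.3 0.6 -7.3 0 0 1")

```text
t: 30.82
ee_pos: [0.4789, 0.3454, 0.0686]
eef_rot: [0.572, -3.089, 0.0]
ft_force: [1.1, 0.1, 0.5]
opening: 0.561
gripper_force: 0.0
```

Call:
servo_tool(motion="0 0 0 0 0 0;0 0 0 0 0 0;0 0 0 0 0 0;0 0 0 0 0 0;0 0 0 0 0 0;0 0 3 0 0 0;0 0 7 0 0 0;0 0 11 0 0 0;0 0 15 0 0 0;0 0 19 0 0 0;0 0 23 0 0 0;0 0 23 0 0 0", jaw=1.5)

```text
t: 31.82
ee_pos: [0.4805, 0.3482, 0.3068]
eef_rot: [-0.571, 3.078, 0.008]
ft_force: [0.1, 1.0, 0.1]
opening: 0.32
gripper_force: 35.1
```

Call:
servo_tool(motion="0.7 -2 0 0 0 -3;1.7 -5 0 0 0 -6;3.1 -9 0 0 0 -10;4.4 -13 0 0 0 -14;5.8 -17 0 0 0 -18;7.2 -21 0 0 0 -22;8.6 -25 0 0 0 -26;9.9 -29 0 0 0 -30;11.3 -33 0 0 0 -34;12.6 -37 0 0 0 -38;14 -41 0 0 0 -40;15.4 -45 0 0 0 -40")

```text
t: 32.82
ee_pos: [0.6308, -0.1009, 0.2988]
eef_rot: [0.522, 3.097, -0.0]
ft_force: [-0.3, 0.4, -0.1]
opening: 0.319
gripper_force: 35.1
```

Call:
servo_tool(motion="1 -3 0 0 0 0;1.8 -5 0 0 0 0;1.8 -5 0 0 0 0;1.8 -5 0 0 0 0;1.8 -5 -3 0 0 0;1.8 -5 -6 0 0 0;1.8 -5 -9 0 0 0;1.8 -5 -11 0 0 0;1.8 -5 -11 0 0 0;1.8 -5 -11 0 0 0")

```text
t: 33.65
ee_pos: [0.6483, -0.1473, 0.1881]
eef_rot: [-0.515, -3.098, -0.001]
ft_force: [0.9, 0.2, 0.2]
opening: 0.318
gripper_force: 35.0
```

Call:
servo_tool(motion="0.3 -0.5 -0.5 0 0 0;0.3 -0.5 -1.2 0 0 0;0.3 -0.5 -1.9 0 0 0;0.3 -0.5 -2.5 0 0 0;0.3 -0.5 -2.6 0 0 0;0.3 -0.5 -2.6 0 0 0")

```text
t: 34.15
ee_pos: [0.6519, -0.154, 0.1626]
eef_rot: [0.519, 3.098, -0.001]
ft_force: [-1.4, -0.1, 4.4]
opening: 0.32
gripper_force: 35.9
```

Call:
servo_tool(motion="0 0 0 0 0 0;0 0 0 0 0 0;0 0 0 0 0 0;0 0 0 0 0 0;0 0 1 0 0 0;0 0 3 0 0 0;0 0 6 0 0 0;0 0 10 0 0 0;0 0 10 0 0 0;0 0 10 0 0 0", jaw=4.8)

```text
t: 34.98
ee_pos: [0.6531, -0.1539, 0.2655]
eef_rot: [0.518, 3.093, -0.0]
ft_force: [-0.2, 0.4, -1.3]
opening: 0.559
gripper_force: 0.0
```

```bash
python3 hung.py;  python3 fr.py; python3 tray.py; python3 - <<'E'
from h import *
for c in('scene','side'):
    im=snap(c);W=cloud(im)
    for d in pinpoint('treadle_pad',c): print(c,round(d['p'],2),np.round(ray(im,d['position'],.057),3))
    V=W.reshape(-1,3);V=V[np.isfinite(V[:,0])]
    P=V[(V[:,2]>.025)&(V[:,2]<.065)&(abs(V[:,0]-.5)<.09)&(abs(V[:,1]-.018)<.055)]
    A=np.c_[P[:,:2],np.ones(len(P))];co=np.linalg.lstsq(A,P[:,2],rcond=None)[0];print(co,cv2.minAreaRect(P[:,:2].astype(np.float32)))
    T=V[(V[:,2]>.05)&(V[:,2]<.065)&(abs(V[:,0]-.5)<.09)&(abs(V[:,1]-.018)<.055)];print(T.mean(0),T[T[:,0].argmin()])
E
```

```text
side x [-0.026  0.022] y [-0.133 -0.106] z 0.208 283
side x [-0.021  0.026] y [-0.056 -0.028] z 0.208 237
side x [-0.021  0.026] y [0.021 0.049] z 0.208 190
side x [-0.024  0.024] y [0.106 0.133] z 0.208 163
scene x [-0.024  0.026] y [-0.131 -0.105] z 0.208 168
scene x [-0.019  0.028] y [-0.055 -0.027] z 0.209 170
scene x [-0.02  0.03] y [0.024 0.05 ] z 0.208 161
scene x [-0.021  0.028] y [0.108 0.135] z 0.207 153
wrist x [-0.022  0.025] y [-0.054 -0.027] z 0.208 2759
wrist x [-0.022  0.026] y [0.024 0.05 ] z 0.208 2535
wrist x [-0.024  0.024] y [0.107 0.134] z 0.208 2436
scene 0.86 ext x [-0.175  0.064] y [-0.125  0.121] rect [-0.061 -0.001] [0.25  0.254] 89.7
pin 0.86 [-0.014  0.004]
side 0.9 ext x [-0.184  0.06 ] y [-0.1    0.122] rect [-0.061  0.009] [0.232 0.25 ] 87.8
pin 0.92 [-0.005 -0.007]
scene 0.86 [ 0.188 -0.265  0.057]
scene 0.76 [0.464 0.03  0.057]
[-0.22380862  0.03536478  0.15757737] ((0.5089889764785767, 0.018627747893333435), (0.08274059742689133, 0.13827428221702576), 84.77567291259766)
[0.4652198  0.02024743 0.05483238] [ 0.44043341 -0.00752243  0.05350904]
side 0.96 [ 0.189 -0.271  0.057]
side 0.86 [0.46  0.001 0.057]
side 0.64 [ 0.636 -0.144  0.057]
[-0.22024828  0.05278444  0.15692572] ((0.5061255097389221, 0.018994159996509552), (0.0881231352686882, 0.13769300282001495), 84.6778793334961)
[0.46619013 0.01715117 0.0556022 ] [0.43784039 0.02821997 0.05656726]
```

Call:
servo_tool(motion="-2 2 1 0 0 0;-5 4.5 1 0 0 0;-8 7.5 1 0 0 0;-11 10.5 1 0 0 0;-14 13 0 0 0 0;-16.5 15.5 -3 0 0 0;-18.8 17.4 -6.5 0 0 0;-18.8 17.4 -10 0 0 0;-18.8 17.4 -14 0 0 0;-18.8 17.4 -18 0 0 0;-18.8 17.4 -20.5 0 0 0;-18.8 17.4 -20.5 0 0 0", jaw=0)

```text
t: 36.73
ee_pos: [0.4616, 0.0204, 0.0534]
eef_rot: [-0.515, -3.093, 0.002]
ft_force: [-0.3, -0.2, -0.2]
opening: 0.003
gripper_force: 0.0
```

Call:
servo_tool(motion="0 0 -1 0 0 0;0 0 -2 0 0 0;0 0 -3 0 0 0;0 0 -3.5 0 0 0;0 0 -3.5 0 0 0;0 0 -3.5 0 0 0")

```text
t: 37.23
ee_pos: [0.464, 0.0201, 0.0232]
eef_rot: [0.518, 3.098, -0.0]
ft_force: [-2.2, 0.3, 6.6]
opening: 0.002
gripper_force: 2.9
```

Contact came where expected. I'll press on to the stop and hold for over a second.

Call:
servo_tool(motion="0 0 -0.6 0 0 0;0 0 -1.2 0 0 0;0 0 -1.6 0 0 0;0 0 -1.8 0 0 0;0 0 -1.8 0 0 0")

```text
t: 37.65
ee_pos: [0.4633, 0.02, 0.0081]
eef_rot: [0.517, 3.096, -0.001]
ft_force: [-12.5, 1.8, 66.7]
opening: 0.002
gripper_force: 33.0
```

Call:
servo_tool(motion="0 0 0.1 0 0 0;0 0 0.1 0 0 0;0 0 0.1 0 0 0;0 0 0.1 0 0 0;0 0 0.1 0 0 0;0 0 0.1 0 0 0;0 0 0.1 0 0 0;0 0 0.1 0 0 0;0 0 0.1 0 0 0;0 0 0.1 0 0 0;0 0 0.1 0 0 0;0 0 0.1 0 0 0")

```text
t: 38.65
ee_pos: [0.4633, 0.02, 0.0087]
eef_rot: [0.517, 3.096, -0.001]
ft_force: [-9.8, 1.1, 49.5]
opening: 0.0
gripper_force: 24.6
```

```bash
python3 - <<'E'
from h import *
print(sense()['ft_force'],sense()['ee_pos'])
im=snap('side')
V=cloud(im)
for d in outline_of('treadle','side'):
    P=V[d['mask']&np.isfinite(V[...,0])];P=P[(P[:,2]>.02)&(P[:,2]<.07)&(abs(P[:,0]-.5)<.09)&(abs(P[:,1]-.018)<.045)]
    if len(P)>50:
        A=np.c_[P[:,:2],np.ones(len(P))];print(np.linalg.lstsq(A,P[:,2],rcond=None)[0],len(P))
E
python3 hung.py | grep side; python3 tray.py
```

```text
[-9.76575071  1.12235856 49.54781733] [0.46331518 0.02004247 0.00871374]
[-0.0125651   0.01927572  0.04045431] 456
side x [-0.026  0.022] y [-0.133 -0.106] z 0.209 286
side x [-0.022  0.026] y [-0.056 -0.028] z 0.208 232
side x [-0.021  0.027] y [0.021 0.05 ] z 0.209 192
side x [-0.024  0.024] y [0.106 0.133] z 0.208 161
scene 0.69 ext x [-0.175  0.065] y [-0.125  0.122] rect [-0.059  0.   ] [0.252 0.253] 88.4
pin 0.6 [-0.01   0.002]
side 0.91 ext x [-0.184  0.061] y [-0.101  0.123] rect [-0.063  0.008] [0.238 0.249] 89.7
pin 0.33 [-0.018  0.201]
```

The plate slope is about 0.02 rad, so it is at its stop, and it has been held for over 1 s. Releasing.

Call:
servo_tool(motion="0 0 1 0 0 0;0 0 2 0 0 0;0 0 3 0 0 0;0 0 5 0 0 0;0 0 8 0 0 0;0 0 12 0 0 0;0 0 16 0 0 0;0 0 20 0 0 0;0 0 20 0 0 0;0 0 20 0 0 0;0 0 20 0 0 0;0 0 20 0 0 0")

```text
t: 40.2
ee_pos: [0.4631, 0.0198, 0.2048]
eef_rot: [-0.519, -3.098, 0.001]
ft_force: [-0.1, 0.2, -0.4]
opening: 0.0
gripper_force: 0.0
```

```bash
python3 hung.py; python3 tray.py; python3 - <<'E'
from h import *
s=sense();print(s['ee_pos'],s['ft_force'])
im=snap('side','end.png');V=cloud(im).reshape(-1,3);V=V[np.isfinite(V[:,0])]
P=V[(V[:,2]>.025)&(V[:,2]<.065)&(abs(V[:,0]-.5)<.09)&(abs(V[:,1]-.018)<.045)]
print(np.linalg.lstsq(np.c_[P[:,:2],np.ones(len(P))],P[:,2],rcond=None)[0],P[:,2].max())
E
```

```text
side x [-0.026  0.022] y [-0.133 -0.107] z 0.208 283
side x [-0.022  0.026] y [-0.055 -0.028] z 0.209 233
side x [-0.021  0.027] y [0.022 0.049] z 0.209 191
side x [-0.024  0.024] y [0.106 0.133] z 0.208 164
scene x [-0.023  0.024] y [-0.131 -0.104] z 0.208 167
scene x [-0.018  0.028] y [-0.054 -0.027] z 0.208 171
scene x [-0.019  0.029] y [0.024 0.05 ] z 0.207 155
scene x [-0.021  0.028] y [0.108 0.135] z 0.208 157
wrist none
scene 0.82 ext x [-0.131  0.065] y [-0.124  0.12 ] rect [-0.058 -0.001] [0.248 0.249] 89.1
pin 0.96 [-0.009  0.   ]
side 0.79 ext x [-0.185  0.061] y [-0.101  0.123] rect [-0.064  0.008] [0.239 0.25 ] 89.4
side 0.19 ext x [-0.393 -0.115] y [0.301 0.598] rect [-0.26   0.444] [0.151 0.304] 37.3
pin 0.72 [-0.023  0.388]
[0.46359827 0.02024344 0.20480629] [-0.23985813  0.85277152 -0.29043406]
[-0.227352    0.05775984  0.160441  ] 0.06440298416446857
```

View pics/end.png

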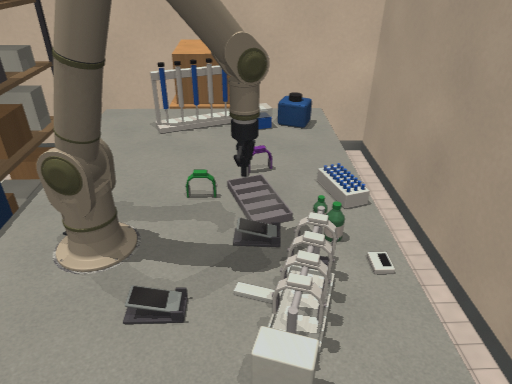

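The final picture shows four frames on the bar, from (300,285) to (318,218), and an empty wash tray. The tray handle is in place at (253,292), the treadle is up and the bottles are standing.

```bash
python3 -c "from workcell import *; print(job_done())"
```

```text
the job is handed in; nothing more can be done
None
```

I handed the job in with all four frames hanging on the bar, the drip tray centred under it, the treadle pressed to its stop for over a second and back up, and the bottles still standing; no verdict came back.

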